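# Latch the drum units and start the drawer check

## Robot

A 6-joint arm with a two-finger parallel gripper is mounted at the origin on the work surface. World frame = base frame: x ahead of the robot, y to its left, z up, the work surface at z = 0. Lengths are in mm, angles in degrees, forces in N, time in s.
With the tool pointing down it reaches from about 350 to 850 mm from the base axis. Payload 8.1 kg.
Tool frame: the origin (TCP) lies midway between the tips of the shut fingers; the grasp point (between the pads) lies 19 mm behind it; z points along the fingers, y is the line along which they close (so a half turn about z gives the same grasp; the last joint's range is limited). The gripper opens to 85 mm and grips with 20 to 120 N. Pads are 22 mm wide; open, the fingers measure 114 mm over their backs; the gripper's body (76 mm by 85 mm) begins 54 mm behind the grasp point. The pads swing forward as they close: fully open they stand 13 mm farther back than shut.
Start: joints at [62.086, 7.471, 85.268, -0, 87.261, -4.893], TCP at [234.625, 552.229, 231.292] pointing down, gripper open.
Joint ranges: [-169.43, 169.43], [-51.17, 129.36], [1.28, 143.12], [-76.62, 256.62], [0, 156.53], [-152.29, 152.29]. Speed limits (degrees/s): [136.94, 136.94, 159.86, 180, 180, 180].

## Interface

Orientations are given as [roll, pitch, yaw] about the fixed x, y, z axes, in that order (R = Rz(yaw) Ry(pitch) Rx(roll)).
In Python, from bench import r gives the robot as it stands.
- The arm moves only by the tool creep_tool, called after "Call:" as name(argument=value, ...), one argument or row to a line, values as JSON. Schema: {"type":"object","properties":{"segments":{"type":"string"},"grip_force":{"type":"number"},"only":{"type":"string"},"quiet":{"type":"boolean"},"lines":{"type":"string"}},"required":["segments"],"additionalProperties":false}. segments is a string of 1 to 8 rows, parted by semicolons, with the numbers parted by commas; each row has 7 numbers: a rotation vector rx, ry, rz in units of 2 degrees, then dx, dy, dz in units of 5 mm, then the finger opening in mm; each row is the pose to reach, as a shift and turn from the pose commanded when the call began, along the tool's axes at that moment; what a row does not reach only later rows make up. A row lasts 1/8 s, in which the tool goes at most 62.5 mm and 10.7 degrees, less where a joint would pass 70% of its speed; a pose out of reach is approached as far as the arm can. The fingers move at their own pace and stop on an object; grip_force is the grip in N (left out, the last holds). Time passes only in rows, so rows that do not move let the fingers close. The tool returns the time, the measured TCP pose, the force, the opening and the grip force at its end. only (a regular expression) keeps the lines of the reply that match it, lines (a string "A,B") keeps lines A to B, and quiet returns only ok. Input that does not fit is refused with a message, and nothing moves.
- r.sense(): the state, without advancing time (a new reading comes with each control period).
- r.snapshot(name): name is "scene" or "top"; returns a dict with "pixels" (400x640x3 uint8, blue, green, red), "fx", "fy", "cx", "cy" (pixels), "pose" (4x4, takes a point from camera to world coordinates). Camera axes: x right, y up, looking along -z (the intrinsics and any distortion apply to the point x, -y, -z); pixel columns grow to the right and rows downward; lengths in mm; the calibration is good to about 2 mm. A picture is of the moment at which its call begins. There is no depth.
- r.hand_in(): hands the job in; it is judged then, once.
The state is a dict: "time": time; "joint_pos": joint angles; "qd": joint speeds; "joint_efforts": joint torques, N m; "tool_pos": TCP position; "tcp_rot": TCP orientation; "ft_force": force on the tool from outside, world axes, zero at the start; "wrist_torque": the same for the moment, N m; "finger_gap": finger opening in mm; "grip_force": force on a finger pad.
Only numpy, scipy, OpenCV 4.12 (cv2) and the standard library are available. Lean on these libraries where they do the work, as an engineer would, in place of code of your own. Each camera call takes 0.05 s, during which the arm holds its last target. There are 200 camera calls.

## Task

On the copier-service bench, lock the three black units in the open drawer by pressing the light-plastic push latch at each one's front end fully down: the widest unit first, then the medium one, then the narrowest. Then press the round button on the bench checker fully in and let it go; leave the square key next to it alone. Only press: lift nothing, and leave the units and everything lying about where they are.

Things in the scene. Friction and masses are not known exactly. Their poses are not given: they have to be found in the camera images.
- drawer: Fixed open drawer, 360 x 400 mm, aluminium sides, grey plastic front bar on the side towards the robot, lying flat. Origin under its centre at the bench top; x runs along the units away from the front bar, z up. Floor 8 mm thick, sides and front bar 40 mm high. It holds three black units side by side, 125 mm apart, in any order; all share the drawer's yaw.
- wide_unit: Loose black unit of about 0.8 kg seated in the drawer; its housing is 84 mm wide (a plain box with grey panels on top); 296 x 92 mm foot plate, housing top about 44 mm above its underside. Origin under its centre, on the drawer floor (8 mm above the bench); x along its length away from the front bar, z up. A copper pull loop stands at its far end (x +90 mm), up to 74 mm high.
- medium_unit: Loose black unit of about 0.8 kg seated in the drawer; its housing is 54 mm wide (a box with a dark roller along its top); 296 x 92 mm foot plate, housing top about 44 mm above its underside. Origin under its centre, on the drawer floor (8 mm above the bench); x along its length away from the front bar, z up. A copper pull loop stands at its far end (x +90 mm), up to 74 mm high.
- narrow_unit: Loose black unit of about 0.8 kg seated in the drawer; its housing is 26 mm wide (a slim box with an aluminium strip along its top); 296 x 92 mm foot plate, housing top about 44 mm above its underside. Origin under its centre, on the drawer floor (8 mm above the bench); x along its length away from the front bar, z up. A copper pull loop stands at its far end (x +90 mm), up to 74 mm high.
- wide_latch_top (a point): Centre of the top of the wide unit's push latch: a light T-shaped key, cap 34 x 30 mm, on a block at the end of the unit next to the drawer's front bar (x -117 mm in the unit's frame). Top 64 mm above the unit's underside when up, 54 mm when pressed home (72 and 62 mm above the bench); it is the highest thing within 150 mm but the loops.
- wide_latch (a joint): Travel of the wide unit's push latch, m: 0 up, 0.010 fully down at its stop. It starts up (0 to 0.0015). It slides straight down against about 4 N of friction and stays where it is left; a force stop of 8 N means it is home.
- medium_latch_top (a point): Centre of the top of the medium unit's push latch: a light T-shaped key, cap 34 x 30 mm, on a block at the end of the unit next to the drawer's front bar (x -117 mm in the unit's frame). Top 64 mm above the unit's underside when up, 54 mm when pressed home (72 and 62 mm above the bench); it is the highest thing within 150 mm but the loops.
- medium_latch (a joint): Travel of the medium unit's push latch, m: 0 up, 0.010 fully down at its stop. It starts up (0 to 0.0015). It slides straight down against about 4 N of friction and stays where it is left; a force stop of 8 N means it is home.
- narrow_latch_top (a point): Centre of the top of the narrow unit's push latch: a light T-shaped key, cap 34 x 30 mm, on a block at the end of the unit next to the drawer's front bar (x -117 mm in the unit's frame). Top 64 mm above the unit's underside when up, 54 mm when pressed home (72 and 62 mm above the bench); it is the highest thing within 150 mm but the loops.
- narrow_latch (a joint): Travel of the narrow unit's push latch, m: 0 up, 0.010 fully down at its stop. It starts up (0 to 0.0015). It slides straight down against about 4 N of friction and stays where it is left; a force stop of 8 N means it is home.
- checker: Fixed grey bench checker, a box 130 x 80 x 40 mm, on the bench to the left or the right of the drawer. Origin under its centre, z up. On its top, 67 mm apart along its x: the round button (x +32 mm) and the square key (x -35 mm).
- start_button_top (a point): Centre of the top of the checker's round grey spring button, 28 mm across in a black housing on the checker, at its x +32 mm; the highest thing on the checker, 62 mm above the bench when out; presses straight down.
- start_button (a joint): Travel of the round button, m: 0 out, 0.006 fully in, which takes 5 N (a force stop of 6 N presses it fully); it springs back when let go.
- square_key (a joint): Travel of the square spring key (26 mm wide, top 58 mm above the bench) on the checker, m: 0 out, 0.006 in. Not to be pressed.
- screw_tray: Bystander: loose open steel tray 120 x 80 x 30 mm on the side of the drawer away from the checker. Origin under its centre.
- clip: Bystander: loose white plastic clip 16 x 42 x 20 mm on the drawer's front bar (top 60 mm above the bench), about midway between two latches and some 45 mm nearer the robot. Origin under its centre.
- thumbscrew: Bystander: loose brass thumbscrew standing on its head on the front bar, 18 mm wide, 20 mm high, between the other two latches. Origin under its centre.
- screwdriver: Bystander: loose screwdriver, about 200 mm long and 26 mm high, lying between robot and drawer, right of the middle.
- brush: Bystander: loose wooden-handled brush, about 200 mm long and 25 mm high, lying between robot and drawer, left of the middle.
- toner_bottle: Bystander: loose black bottle, 68 mm wide, 120 mm high, standing left of the drawer. Origin under its centre.
- mug: Bystander: loose white mug, 80 mm wide, 95 mm high, right of the drawer. Origin under its centre.

How it is judged (in metres and radians):
On the way, in this order (a step that is already met when the one before it is completed fails the run):
1. the wide unit's latch is home (value of joint wide_latch above 0.008 m and value of joint each of medium_latch, narrow_latch below 0.005 m), for 0.1 s.
2. then the medium unit's latch is home (value of joint each of wide_latch, medium_latch above 0.008 m and value of joint narrow_latch below 0.005 m), for 0.1 s.
3. then the narrow unit's latch is home (value of joint each of wide_latch, medium_latch, narrow_latch above 0.008 m), for 0.1 s.
4. then the round button is pressed in (all of step 3 and value of joint start_button above 0.0045 m), for 0.05 s.
At the end, for the whole second after the job is handed in: All three latches are down by at least 8 of their 10 mm, the round button is out again (within 1.5 mm), the square key is out, each unit is at rest within 12 mm of where it started and each bystander within 20 mm (all of step 3 and value of joint each of start_button, square_key below 0.0015 m and distance of each of wide_unit, medium_unit, narrow_unit from where it was at the start of the episode below 0.012 m and distance of each of screw_tray, clip, thumbscrew, screwdriver, brush, toner_bottle, mug from where it was at the start of the episode below 0.02 m and linear speed of each of wide_unit, medium_unit, narrow_unit below 0.02 m/s); the robot touches nothing.
It fails at once if a latch is pressed out of order (medium before wide is home, or narrow before medium is home) ((value of joint medium_latch above 0.005 m and value of joint wide_latch below 0.008 m) or (value of joint narrow_latch above 0.005 m and value of joint medium_latch below 0.008 m)).
It fails at once if the round button is pressed before all three latches are home (value of joint start_button above 0.003 m and value of joint any of wide_latch, medium_latch, narrow_latch below 0.008 m).
It fails at once if the square key is pressed (value of joint square_key above 0.003 m).
It fails at once if a unit is lifted or shifted in the drawer (by more than 12 mm) (distance of any of wide_unit, medium_unit, narrow_unit from where it was at the start of the episode above 0.012 m).
It fails at once if a bystander is shifted by more than 20 mm (distance of any of screw_tray, clip, thumbscrew, screwdriver, brush, toner_bottle, mug from where it was at the start of the episode above 0.02 m).
It also fails if it takes over 51 s, if anything falls off the work surface, if the arm or the gripper's body presses on something with over 40 N, if the wrist force passes 120 N, or if a joint passes its speed limit or range.

## Working session

There is one attempt and no reset: what is moved stays moved. The work goes in short steps, Python scripts to look and compute and a tool call to move; the robot and the scene stay as the last step left them, time stands still between calls to the robot, and variables do not carry over. Pictures are saved under pics/ and viewed, at most 10 in all, crops included, and the job is handed in when it is done.

```bash
ls; mkdir -p pics
```

Run:
```python
from bench import r
import cv2
for n in("scene","top"):
    s=r.snapshot(n); cv2.imwrite(f"pics/{n}0.png",s["pixels"]); print(n,s["fx"],s["fy"],s["cx"],s["cy"],s["pose"],[k for k in s])
s=r.sense();print(s)
```

```text
bench.py
pics
scene 520.6958902535329 520.6958902535329 320.2992483215701 198.62752321232853 [[-3.54828541e-01 -4.88971982e-01  7.96870822e-01  1.54025350e+03]
 [ 9.34931377e-01 -1.85723952e-01  3.02340757e-01  3.70288896e+02]
 [ 1.61838701e-04  8.52298665e-01  5.23055407e-01  7.50178545e+02]
 [ 0.00000000e+00  0.00000000e+00  0.00000000e+00  1.00000000e+00]] ['pixels', 'fx', 'fy', 'cx', 'cy', 'pose']
top 465.15326351014556 465.15326351014556 313.8320362504281 200.637390384436 [[ 2.82576114e-03  9.97152246e-01 -7.53618828e-02  4.45538297e+02]
 [-9.99975178e-01  2.33124663e-03 -6.64902693e-03 -1.98291865e+01]
 [-6.45440501e-03  7.53788007e-02  9.97134082e-01  1.53733424e+03]
 [ 0.00000000e+00  0.00000000e+00  0.00000000e+00  1.00000000e+00]] ['pixels', 'fx', 'fy', 'cx', 'cy', 'pose']
{'time': 0.1, 'joint_pos': array([ 6.20850571e+01,  7.51296520e+00,  8.53237947e+01, -3.11007774e-04,
        8.72612120e+01, -4.89240718e+00]), 'qd': array([ 0.0088982 , -0.19083952, -0.11487214,  0.00385109, -0.09044032,
        0.04001087]), 'joint_efforts': array([ 1.78668124e-03, -5.70947278e+01, -5.01946056e+01, -8.00719704e-05,
        8.07767414e-03,  8.56120278e-05]), 'tool_pos': array([234.39577493, 551.77755806, 230.31932187]), 'tcp_rot': array([-1.79902359e+02, -8.04601595e-03,  1.56977473e+02]), 'ft_force': array([ 0.29535295, -0.76099657,  0.50494249]), 'wrist_torque': array([-0.02012741,  0.02974689,  0.00302341]), 'grip_force': 0.0, 'finger_gap': 85.38737575288775}
```

View pics/scene0.png

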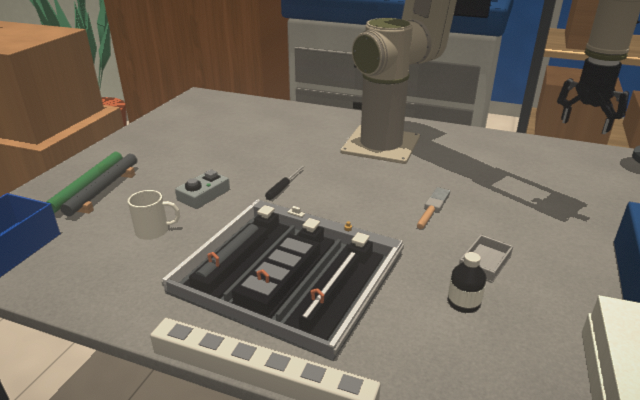

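View pics/top0.png

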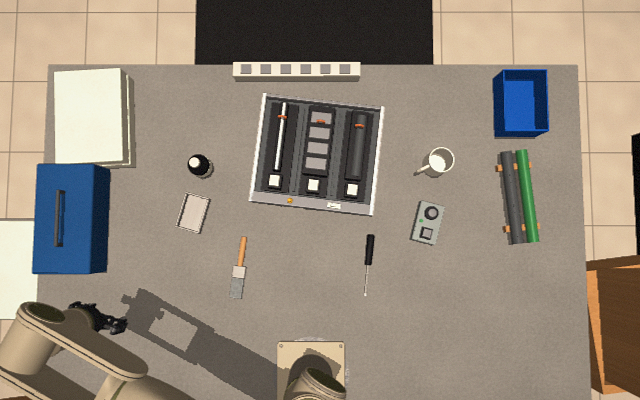

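The top view shows the wide unit in the middle (latch near 313,185), the medium one on the right (352,189) and the narrow one on the left (274,181). The round button is near (432,212) and the square key near (425,235). I'll zoom in for accurate pixels.

Run:
```python
import cv2,numpy as np
t=cv2.imread("pics/top0.png");s=cv2.imread("pics/scene0.png")
a=cv2.resize(t[165:215,250:380],None,fx=6,fy=6,interpolation=cv2.INTER_CUBIC)
b=cv2.resize(t[195:250,400:450],None,fx=5,fy=5,interpolation=cv2.INTER_CUBIC)
c=cv2.resize(s[165:210,170:235],None,fx=6,fy=6,interpolation=cv2.INTER_CUBIC)
z=np.zeros((580,790,3),np.uint8)
z[:300,:780]=a; z[303:303+275,:250]=b; z[303:303+270,260:260+390]=c
cv2.imwrite("pics/z1.png",z)
d=cv2.resize(s[200:255,245:380],None,fx=5.9,fy=5.9,interpolation=cv2.INTER_CUBIC);cv2.imwrite("pics/z2.png",d)
# bright blobs
for n,im,(x0,y0,x1,y1) in(("top",t,(255,170,365,200)),("scene",s,(250,200,380,252))):
    g=cv2.cvtColor(im,cv2.COLOR_BGR2GRAY)[y0:y1,x0:x1]
    m=(g>165).astype(np.uint8)
    k,l,st,ce=cv2.connectedComponentsWithStats(m)
    for i in range(1,k):
        if st[i,4]>15: print(n,ce[i]+[x0,y0],st[i]+[x0,y0,0,0,0])
```

```text
top [273.91 179.83] [269 175  11  11 100]
top [312.86 184.31] [308 179  11  11 100]
top [352.01960784 188.95098039] [347 184  11  11 102]
top [277.96563574 196.63230241] [255 192  68   8 291]
scene [253.875  203.1875] [250 200  10   9  32]
scene [265.48913043 209.43478261] [258 205  16  10  92]
scene [296.05  212.525] [288 209  17   7  40]
scene [310.98058252 222.62135922] [303 218  17  10 103]
scene [360.27586207 237.30172414] [352 232  17  11 116]
```

View pics/z1.png

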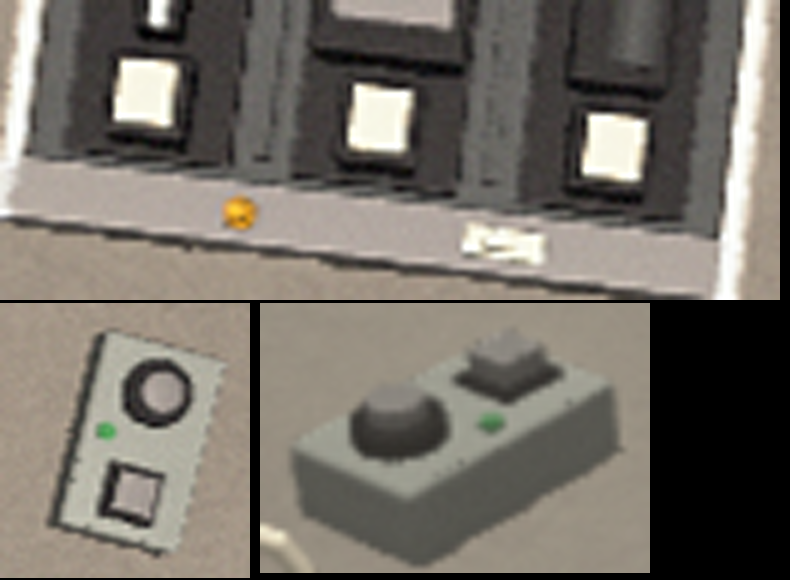

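View pics/z2.png

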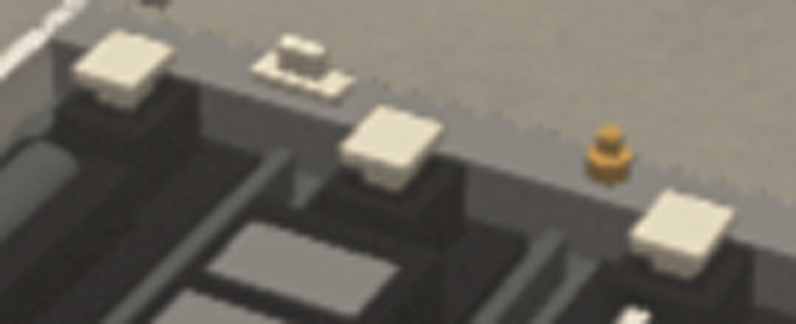

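The crops show the three cap tops clearly. In the scene view they are near (265.4,209.7) medium, (310.9,222.9) wide and (360.3,238.2) narrow. The button is at about (433,212.7) in top and (192.2,181.8) in scene. Next I triangulate.

Create h.py:
```python
import numpy as np
from bench import r
S={n:r.snapshot(n) for n in("scene","top")}
def ray(n,p):
    s=S[n];P=s["pose"];d=P[:3,:3]@[(p[0]-s["cx"])/s["fx"],-(p[1]-s["cy"])/s["fy"],-1];return P[:3,3],d/np.linalg.norm(d)
def tri(a,b):
    A=np.zeros((3,3));B=np.zeros(3)
    for n,p in(("top",a),("scene",b)):
        o,d=ray(n,p);M=np.eye(3)-np.outer(d,d);A+=M;B+=M@o
    return np.linalg.solve(A,B)
def at(n,p,z):
    o,d=ray(n,p);return o+d*(z-o[2])/d[2]
```

Run:
```python
from h import *
np.set_printoptions(precision=1,suppress=True)
for k,a,b,z in(("wide",(312.9,184.3),(310.9,222.9),72),("med",(352,188.95),(265.4,209.7),72),("nar",(273.9,179.8),(360.3,238.2),72),("btn",(432.6,212.6),(192.2,181.8),62),("key",(426.5,233.5),(210.5,172.5),58),("screw",(289.5,200.2),(348.2,226),70),("clip",(333.5,205.2),(296,211),75)):
    print(k,tri(a,b),at("top",a,z),at("scene",b,z))
s=r.sense();print(s["tool_pos"],s["tcp_rot"],s["finger_gap"])
```

```text
wide [608.7  -6.8  67.2] [608.2  -7.   72. ] [615.2  -3.9  72. ]
med [ 594.2 -131.1   66.6] [ 593.6 -130.7   72. ] [ 601.6 -127.2   72. ]
nar [623.  117.7  65. ] [622.3 116.8  72. ] [632.3 120.6  72. ]
btn [ 519.9 -388.    53.1] [ 519.9 -386.5   62. ] [ 532.9 -377.3   62. ]
key [ 454.1 -369.2   51.4] [ 453.8 -367.2   58. ] [ 464.4 -362.9   58. ]
screw [559.4  68.8  45.2] [557.6  67.   70. ] [593.8  79.8  70. ]
clip [543.6 -72.9  45.7] [541.8 -72.1  75. ] [585.  -54.2  75. ]
[234.5 551.9 230.6] [-179.9   -0.   157. ] 85.50106420920672
```

Create d.py:
```python
import sys,numpy as np
from scipy.spatial.transform import Rotation as R
from bench import r
s=r.sense();M=R.from_euler("xyz",s["tcp_rot"],degrees=True)
t=np.array(sys.argv[1:4],float)
print(s["time"],s["tool_pos"].round(1),s["tcp_rot"].round(1),s["ft_force"].round(1),"shift",M.inv().apply(t-s["tool_pos"]).round(1))
```

```bash
python3 d.py 608 -7 110
```

```text
0.2 [234.5 551.9 230.6] [-179.9   -0.   157. ] [0.2 0.5 0.5] shift [-562.4 -368.2  121. ]
```
Go horizontally first ~7 rows toward. 672 mm /62.5 ≈ 11 rows. Keep z until bottle passed; narrow's latch path is low? at z≥150 until end.

The rows are not in the units I measure in: shifts go in units of 5 mm and turns go in units of 2 degrees. I convert before sending: -150 mm is -30, -400 mm is -80, -16.4 degrees is -8.2.

Call:
creep_tool(
  segments="0,0,0,-10,-6.6,0,0;0,0,-2.5,-20,-13.2,0,0;0,0,-5,-30,-19.8,0,0;0,0,-8.2,-40,-26.2,0,0;0,0,-8.2,-50,-32.8,0,0;0,0,-8.2,-60,-39.4,0,0;0,0,-8.2,-70,-46,0,0;0,0,-8.2,-80,-52.4,0,0",
  grip_force=60,
)

```text
time: 1.2
tool_pos: [501.1, 152.9, 231.3]
tcp_rot: [180.0, 0.0, 173.4]
ft_force: [0.3, 0.5, 0.1]
finger_gap: -0.1
grip_force: 0.0
```

```bash
python3 d.py 608 -7 110
```

```text
1.2 [501.1 152.9 231.3] [180.    0.  173.4] [0.3 0.5 0.1] shift [-124.6 -146.5  121.3]
```

Converted, -40 mm is -8, -146.5 mm is -29.3.

Call:
creep_tool(
  segments="0,0,0,-8,-9.4,3,0;0,0,0,-16,-18.8,10,0;0,0,0,-24.92,-29.3,18,0;0,0,0,-24.92,-29.3,24.2,0;0,0,0,-24.92,-29.3,24.2,0",
)

```text
time: 1.82
tool_pos: [604.2, -6.7, 105.1]
tcp_rot: [-180.0, -0.5, 173.2]
ft_force: [-0.5, 0.4, -0.6]
finger_gap: -0.1
grip_force: 0.0
```

```bash
python3 d.py 608 -7 73
```

Run:
```python
from bench import r
import cv2,numpy as np
a=r.snapshot("top")["pixels"][140:230,240:380];b=r.snapshot("scene")["pixels"][150:260,230:390]
a=cv2.resize(a,(700,450)[:2] and (560,360));b=cv2.resize(b,(320,220))
z=np.zeros((360,800,3),np.uint8);z[:,:480]=a[:,:480];z[:220,480:]=b;cv2.imwrite("pics/p1.png",z)
```

```text
1.825 [604.2  -6.7 105.1] [-180.    -0.5  173.2] [-0.5  0.4 -0.6] shift [-4.1  0.2 32. ]
```

View pics/p1.png

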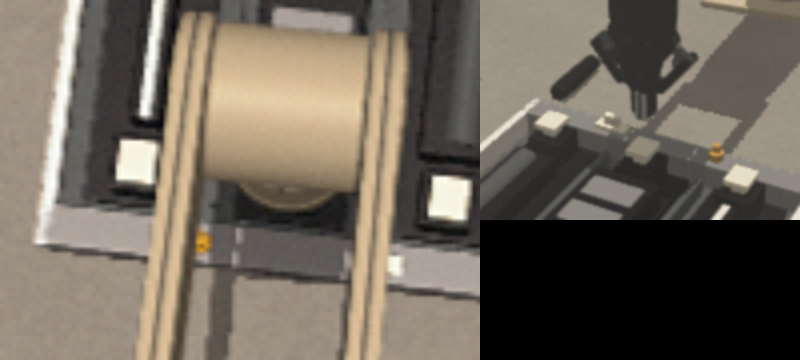

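The tip hangs right above the middle (wide) latch, at about (642,118) over the cap at (642,150) in the crop. Now I descend.

Converted, 32 mm is 6.4, 24 mm is 4.8.

Call:
creep_tool(
  segments="0,0,0,0,0,2.4,0;0,0,0,0,0,4.8,0;0,0,0,0,0,6.4,0;0,0,0,0,0,6.4,0",
)

```text
time: 2.42
tool_pos: [606.4, -4.9, 77.3]
tcp_rot: [-180.0, -0.1, 173.4]
ft_force: [-0.2, -0.5, -1.0]
finger_gap: -0.2
grip_force: 0.0
```

```bash
python3 d.py 608 -7 66
```

Run:
```python
from bench import r
import numpy as np
s=r.snapshot("scene");P=np.linalg.inv(s["pose"])
for q in([604.2,-6.7,105.1],[608,-7,72]):
    c=P@np.r_[q,1];print(s["cx"]+s["fx"]*c[0]/-c[2],s["cy"]+s["fy"]*c[1]/c[2])
```

```text
2.425 [606.4  -4.9  77.3] [-1.800e+02 -1.000e-01  1.734e+02] [-0.2 -0.5 -1. ] shift [-1.9 -1.9 11.3]
311.41677113585695 208.22980120645553
310.8198965641178 221.0135740443324
```

Call:
creep_tool(
  segments="0,0,0,-0.5,-0.4,0.6,0;0,0,0,-0.5,-0.4,1,0;0,0,0,-0.5,-0.4,1.4,0;0,0,0,-0.5,-0.4,1.8,0;0,0,0,-0.5,-0.4,2.2,0;0,0,0,-0.5,-0.4,2.4,0;0,0,0,-0.5,-0.4,2.4,0",
)

```text
time: 3.35
tool_pos: [609.6, -7.6, 66.3]
tcp_rot: [-180.0, 0.0, 173.4]
ft_force: [0.5, -0.7, 2.4]
finger_gap: 0.1
grip_force: 1.2
```

```bash
python3 d.py 609 -7 61
```

```text
3.35 [609.6  -7.6  66.3] [-180.     0.   173.4] [ 0.5 -0.7  2.4] shift [0.6 0.5 5.3]
```

Contact, and the latch is moving. I'll keep pressing.

Call:
creep_tool(
  segments="0,0,0,0,0,0.3,0;0,0,0,0,0,0.6,0;0,0,0,0,0,0.8,0;0,0,0,0,0,0.8,0",
)

```text
time: 3.85
tool_pos: [609.5, -7.6, 62.1]
tcp_rot: [-180.0, 0.0, 173.4]
ft_force: [0.7, -0.7, 1.5]
finger_gap: -0.0
grip_force: 1.0
```

Call:
creep_tool(
  segments="0,0,0,0,0,0.2,0;0,0,0,0,0,0.2,0",
)

```text
time: 4.1
tool_pos: [609.6, -7.5, 62.0]
tcp_rot: [-180.0, 0.0, 173.4]
ft_force: [-2.6, -1.4, 7.8]
finger_gap: -0.0
grip_force: 4.2
```

Call:
creep_tool(
  segments="0,0,0,0,0,0.14,0;0,0,0,0,0,0.14,0",
)

```text
time: 4.35
tool_pos: [609.7, -7.6, 62.0]
tcp_rot: [-180.0, 0.0, 173.4]
ft_force: [-6.3, -0.3, 14.0]
finger_gap: 0.1
grip_force: 6.6
```

```bash
echo
```

```text

```

Call:
creep_tool(
  segments="0,0,0,0,0,-2.4,0;0,0,0,0,0,-5,0;0,0,0,0,0,-6.6,0;0,0,0,0,0,-6.6,0",
)

```text
time: 4.85
tool_pos: [610.2, -7.5, 94.7]
tcp_rot: [180.0, 0.1, 173.4]
ft_force: [-0.5, -0.0, 0.1]
finger_gap: 0.4
grip_force: 0.0
```

```bash
python3 d.py 594.5 -131 95
```

```text
4.85 [610.2  -7.5  94.7] [1.800e+02 1.000e-01 1.734e+02] [-0.5 -0.   0.1] shift [   1.3 -124.5   -0.3]
```

The wide latch is home: a hard stop at z 62.0. Next is the medium one.

Converted, -124.5 mm is -24.9, 8 mm is 1.6.

Call:
creep_tool(
  segments="0,0,0,0,-8,-0.6,0;0,0,0,0.2,-17,-0.6,0;0,0,0,0.2,-24.9,-0.4,0;0,0,0,0.2,-24.9,1.6,0;0,0,0,0.2,-24.9,3.2,0;0,0,0,0.2,-24.9,3.6,0;0,0,0,0.2,-24.9,3.6,0",
)

```text
time: 5.72
tool_pos: [594.0, -129.9, 75.2]
tcp_rot: [180.0, -0.0, 173.5]
ft_force: [-0.5, -0.3, -0.3]
finger_gap: -0.0
grip_force: 0.0
```

```bash
python3 d.py 595 -131 66
```

```text
5.725 [ 594.  -129.9   75.2] [180.   -0.  173.5] [-0.5 -0.3 -0.3] shift [-1.1 -0.9  9.2]
```

Converted, 12 mm is 2.4, 11 mm is 2.2.

Call:
creep_tool(
  segments="0,0,0,0,0,0.6,0;0,0,0,0,0,1,0;0,0,0,0,0,1.4,0;0,0,0,0,0,1.8,0;0,0,0,0,0,2.2,0;0,0,0,0,0,2.4,0;0,0,0,0,0,2.4,0",
)

```text
time: 6.6
tool_pos: [594.2, -131.1, 63.5]
tcp_rot: [-180.0, 0.0, 173.4]
ft_force: [-0.2, 0.9, 3.1]
finger_gap: -0.3
grip_force: 1.0
```

```bash
python3 d.py 595 -131 61
```

```text
6.6 [ 594.2 -131.1   63.5] [-180.     0.   173.4] [-0.2  0.9  3.1] shift [-0.8  0.2  2.5]
```

Converted, 3 mm is 0.6, 2.3 mm is 0.46.

Call:
creep_tool(
  segments="0,0,0,0,0,0.26,0;0,0,0,0,0,0.46,0;0,0,0,0,0,0.6,0;0,0,0,0,0,0.6,0",
)

```text
time: 7.1
tool_pos: [594.3, -131.2, 62.0]
tcp_rot: [-180.0, 0.0, 173.4]
ft_force: [-5.9, 4.1, 14.8]
finger_gap: 0.1
grip_force: 6.8
```

```bash
python3 d.py 595 -131 61
```

```text
7.1 [ 594.3 -131.2   62. ] [-180.     0.   173.4] [-5.9  4.1 14.8] shift [-0.7  0.3  1. ]
```

Call:
creep_tool(
  segments="0,0,0,0,0,-3,0;0,0,0,0,0,-7.6,0;0,0,0,0,10,-7.6,0;0,0,0,0,20,-7.6,0;0,0,0,0,30,-7.6,0;0,0,0,0,40,-7.6,0;0,0,0,-0.08,50,-7.6,0;0,0,0,-0.08,50,-6.8,0",
)

```text
time: 8.1
tool_pos: [623.6, 120.5, 95.1]
tcp_rot: [180.0, 0.1, 173.6]
ft_force: [-0.5, -0.3, 0.6]
finger_gap: -0.0
grip_force: 0.0
```

```bash
python3 d.py 623.5 117.3 74
```

```text
8.1 [623.6 120.5  95.1] [1.800e+02 1.000e-01 1.736e+02] [-0.5 -0.3  0.6] shift [-0.2 -3.2 21.1]
```

Converted, 20 mm is 4, 18 mm is 3.6.

Call:
creep_tool(
  segments="0,0,0,0,0,2,0;0,0,0,0,0,3.6,0;0,0,0,0,0,4,0;0,0,0,0,0,4,0",
)

```text
time: 8.6
tool_pos: [623.2, 116.4, 74.3]
tcp_rot: [-180.0, -0.0, 173.3]
ft_force: [-0.3, -0.2, 0.5]
finger_gap: 0.1
grip_force: 0.0
```

```bash
python3 d.py 623.5 117.3 74
```

```text
8.6 [623.2 116.4  74.3] [-180.    -0.   173.3] [-0.3 -0.2  0.5] shift [-0.2  1.   0.3]
```

Converted, 12 mm is 2.4, 10 mm is 2.

Call:
creep_tool(
  segments="0,0,0,0,0,0.4,0;0,0,0,0,0,0.8,0;0,0,0,0,0,1.2,0;0,0,0,0,0,1.6,0;0,0,0,0,0,2,0;0,0,0,0,0,2.4,0;0,0,0,0,0,2.4,0",
)

```text
time: 9.48
tool_pos: [623.4, 117.3, 62.4]
tcp_rot: [180.0, 0.0, 173.4]
ft_force: [1.1, -0.2, 2.7]
finger_gap: -0.2
grip_force: 0.8
```

```bash
python3 d.py 623.5 117.3 61
```

```text
9.475 [623.4 117.3  62.4] [180.    0.  173.4] [ 1.1 -0.2  2.7] shift [-0.   0.   1.4]
```

Converted, 2 mm is 0.4, 1 mm is 0.2.

Call:
creep_tool(
  segments="0,0,0,0,0,0.2,0;0,0,0,0,0,0.4,0;0,0,0,0,0,0.4,0",
)

```text
time: 9.85
tool_pos: [623.6, 117.3, 62.0]
tcp_rot: [180.0, 0.0, 173.4]
ft_force: [-4.2, -2.3, 13.1]
finger_gap: 0.1
grip_force: 6.2
```

Call:
creep_tool(
  segments="0,0,0,0,0,-5,0;0,0,0,0,0,-12,0;0,0,0,0,0,-20,0;0,0,0,0,0,-20,0",
)

```text
time: 10.35
tool_pos: [625.6, 117.8, 164.9]
tcp_rot: [179.9, 0.4, 173.4]
ft_force: [0.5, 0.7, -0.1]
finger_gap: 0.2
grip_force: 0.0
```

```bash
python3 d.py 521 -386.5 110
```

Run:
```python
from bench import r
import cv2,numpy as np
b=r.snapshot("scene")["pixels"][140:280,160:420]
cv2.imwrite("pics/p2.png",cv2.resize(b,None,fx=3,fy=3,interpolation=cv2.INTER_CUBIC))
```

```text
10.35 [625.6 117.8 164.9] [179.9   0.4 173.4] [ 0.5  0.7 -0.1] shift [  46.3 -513.1   53.6]
```

View pics/p2.png

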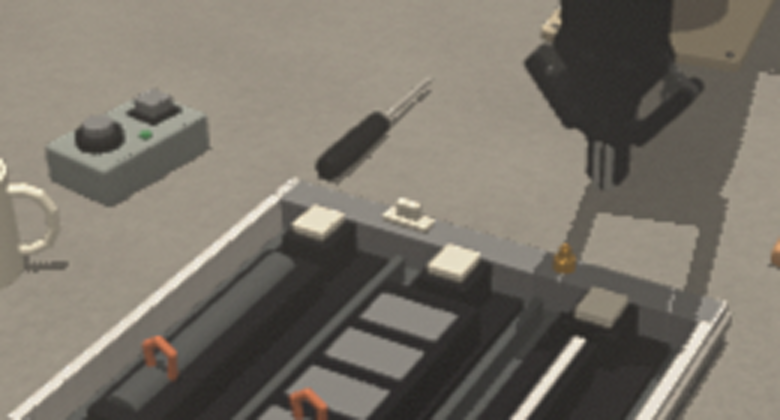

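All three caps are down and nothing has shifted: clip at (408,213) and thumbscrew at (565,258) in the crop. Now to the button.

Call:
creep_tool(
  segments="0,0,0,1,-11.6,0,0;0,0,0,2,-23.2,0,0;0,0,0,3,-34.8,0,0;0,0,0,4.2,-46.4,0,0;0,0,0,5.2,-58,0,0;0,0,0,6.2,-69.6,0,0;0,0,0,7.4,-81.2,0,0;0,0,0,8.4,-92,0,0",
)

```text
time: 11.4
tool_pos: [526.9, -336.0, 158.3]
tcp_rot: [179.9, -0.2, 173.4]
ft_force: [0.4, -0.4, 0.4]
finger_gap: -0.4
grip_force: 0.0
```

```bash
python3 d.py 521.5 -386.5 95
```

```text
11.4 [ 526.9 -336.   158.3] [179.9  -0.2 173.4] [ 0.4 -0.4  0.4] shift [ -0.7 -50.9  63.3]
```

Call:
creep_tool(
  segments="0,0,0,-0.2,-6,2,0;0,0,0,-0.2,-10.2,8,0;0,0,0,-0.2,-10.2,12.8,0;0,0,0,-0.2,-10.2,12.8,0;0,0,0,-0.2,-10.2,12.8,0",
)

```text
time: 12.02
tool_pos: [523.6, -385.2, 96.5]
tcp_rot: [180.0, -0.0, 173.4]
ft_force: [0.6, -0.3, 0.7]
finger_gap: -0.3
grip_force: 0.0
```

```bash
python3 d.py 521.5 -386.5 70
```

Run:
```python
from bench import r
import cv2
b=r.snapshot("scene")["pixels"][110:220,150:260]
cv2.imwrite("pics/p3.png",cv2.resize(b,None,fx=4,fy=4,interpolation=cv2.INTER_CUBIC))
```

```text
12.025 [ 523.6 -385.2   96.5] [180.   -0.  173.4] [ 0.6 -0.3  0.7] shift [ 1.9 -1.6 26.5]
```

View pics/p3.png

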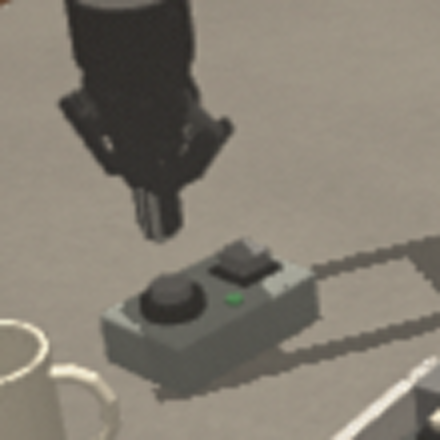

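Run:
```python
from bench import r
import numpy as np
s=r.snapshot("scene");P=np.linalg.inv(s["pose"])
for q in([523.6,-385.2,96.5],[523.6,-385.2,62],[521,-386.5,62],[527,-383,62]):
    c=P@np.r_[q,1];print(q,s["cx"]+s["fx"]*c[0]/-c[2],s["cy"]+s["fy"]*c[1]/c[2])
```

```text
[523.6, -385.2, 96.5] 189.90585963264732 168.34001662667274
[523.6, -385.2, 62] 191.5862849142515 179.67867485259194
[521, -386.5, 62] 191.7039001782748 179.14976889902556
[527, -383, 62] 191.59235829420678 180.40582093570004
```

The tip at (158,232) in the crop sits above the button at (172,288), and both views agree to within a few mm. I'll press at about (524.5,-384.5).

Call:
creep_tool(
  segments="0,0,0,-0.2,0.2,2,0;0,0,0,-0.2,0.2,4.4,0;0,0,0,-0.2,0.2,6,0;0,0,0,-0.2,0.2,6.4,0;0,0,0,-0.2,0.2,6.6,0;0,0,0,-0.2,0.2,6.6,0",
)

```text
time: 12.88
tool_pos: [524.9, -384.9, 63.9]
tcp_rot: [-180.0, 0.0, 173.4]
ft_force: [0.5, -0.1, 0.5]
finger_gap: -0.2
grip_force: 0.0
```

```bash
python3 d.py 524 -385 56
```

```text
12.875 [ 524.9 -384.9   63.9] [-180.     0.   173.4] [ 0.5 -0.1  0.5] shift [ 0.9 -0.2  7.9]
```

Converted, 6 mm is 1.2, 4 mm is 0.8.

Call:
creep_tool(
  segments="0,0,0,0,0,0.4,0;0,0,0,0,0,0.8,0;0,0,0,0,0,1.2,0;0,0,0,0,0,1.2,0",
)

```text
time: 13.38
tool_pos: [525.1, -385.1, 58.0]
tcp_rot: [-180.0, 0.0, 173.4]
ft_force: [0.9, -0.5, 4.4]
finger_gap: -0.1
grip_force: 1.8
```

```bash
python3 d.py 524 -385 56
```

```text
13.375 [ 525.1 -385.1   58. ] [-180.     0.   173.4] [ 0.9 -0.5  4.4] shift [ 1.1 -0.1  2. ]
```

Converted, 3 mm is 0.6, 1.5 mm is 0.3.

Call:
creep_tool(
  segments="0,0,0,0,0,0.3,0;0,0,0,0,0,0.6,0;0,0,0,0,0,0.6,0;0,0,0,0,0,0.6,0",
)

```text
time: 13.88
tool_pos: [525.2, -385.1, 56.0]
tcp_rot: [-180.0, 0.1, 173.4]
ft_force: [-1.7, 1.3, 9.9]
finger_gap: 0.2
grip_force: 5.7
```

Call:
creep_tool(
  segments="0,0,0,0,0,-3,0;0,0,0,0,0,-10,0;0,0,0,0,0,-20,0;0,0,0,0,0,-20,0;0,0,0,0,0,-20,0;0,0,0,0,0,-20,0",
)

```text
time: 14.62
tool_pos: [523.8, -383.9, 152.5]
tcp_rot: [179.9, -0.2, 173.4]
ft_force: [-0.2, 0.7, -0.8]
finger_gap: 0.1
grip_force: 0.0
```

Run:
```python
from bench import r
import cv2
b=r.snapshot("scene")["pixels"][130:330,120:520]
cv2.imwrite("pics/p4.png",cv2.resize(b,None,fx=2,fy=2,interpolation=cv2.INTER_CUBIC))
```

```text
(no output)
```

View pics/p4.png

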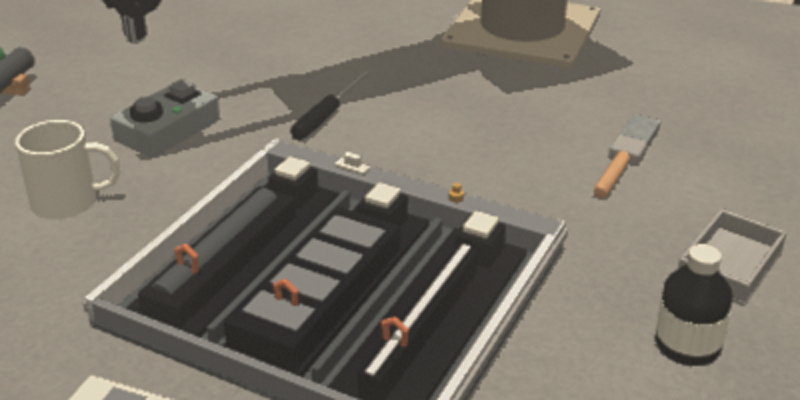

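The picture shows all three caps down (at 292,168; 383,195; 481,224), the button out again at (146,108), and everything else in place.

```bash
python3 -c "from bench import r; print(r.hand_in())"
```

```text
the job is handed in; nothing more can be done
None
```

I pressed the latches home in order (wide, medium, narrow), then pressed the round button fully in and let it go. The final picture shows nothing disturbed, and I handed the job in at about 15 s; no verdict came back.

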